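# Bolt down the pressure canner lid in cross order

## Task

With the wing-nut key, tighten the four wing nuts of the pressure canner's lid clockwise in cross order, a little each pass: first turn one nut about 30 degrees (a twelfth of a turn), then the nut opposite, then the other two the same; on the second pass, again one opposite pair and then the other, turn each nut until it comes up firm against its stop, feeling for the stop and never forcing it (about 0.4 newton metres is firm). Turn the nuts only with the key, leave everything else on the counter alone, and finally stand the key upright on its cork pad again and let go.

Things in the scene. Friction and masses are not known exactly. Their poses are not given: they have to be found in the camera images.
- key_grip (a point): Wing-nut key: an upright T-shaped socket wrench, 88 mm high, 0.3 kg, its thin shank a torsion bar (it twists 0.17 rad per N m), standing on its steel head on the cork pad. This point is the centre of its wooden cross-bar handle (90 long along the key's x, 22 wide along y, 26 high), 75 mm above the foot. Grip the bar from above across its 22 mm width. Key z is up.
- key_foot (a point): Centre of the underside of the key's steel head (60 along x, 40 along y, 28 high). A slot 12 wide and 16 deep, open below and at both ends, runs through the underside along the key's x, in line with the handle bar: it drops over a nut's wings. A half turn of the key makes no difference.
- pad_top (a point): Round cork pad on the counter, 110 dia x 6 thick (fixed): this point is the centre of its top, where the key stands at the start and at the end.
- canner: Low aluminium pressure canner, fixed, 256 dia over the rim, about 226 dia below, with two black side lugs reaching 158 from the axis along its own x. Origin at the centre of its underside, z up. The lid rim is 128 high and flat outside radius 70; the middle carries a gauge reaching 156 high (23 radius) and a small weight. Four identical steel wing nuts stand on the rim on a circle of radius 100, at 45, 135, 225 and 315 degrees from its x axis.
- nut_a_top (a point): Wing nut A, at 45 degrees round the canner; opposite nut C. The point is on the nut's axis at the top of its wings, 28 above the lid rim. The wings are one upright blade 52 long (along this frame's x, which turns with the nut), 8 thick (top edge fully rounded), 18 high: only the blade stands above 11 over the rim. The nut turns but does not rise or sink noticeably.
- nut_a (a joint): Turn of wing nut A in rad, growing clockwise seen from above (tightening); starts at 0 to 0.2 (loose). A good first pass ends at 0.5 to 0.65. A firm stop comes between 0.95 and 1.2, elsewhere for each nut: feel for it. Turning takes 0.07 to 0.14 N m; at the stop the moment climbs at about 5 N m per rad of the handle, 0.4 N m is firm, 0.9 forces it. Stays where left. The key has 0.15 rad of play on the wings.
- nut_b_top (a point): Wing nut B, at 135 degrees round the canner; opposite nut D. The point is on the nut's axis at the top of its wings, 28 above the lid rim. The wings are one upright blade 52 long (along this frame's x, which turns with the nut), 8 thick (top edge fully rounded), 18 high: only the blade stands above 11 over the rim. The nut turns but does not rise or sink noticeably.
- nut_b (a joint): Turn of wing nut B in rad, growing clockwise seen from above (tightening); starts at 0 to 0.2 (loose). A good first pass ends at 0.5 to 0.65. A firm stop comes between 0.95 and 1.2, elsewhere for each nut: feel for it. Turning takes 0.07 to 0.14 N m; at the stop the moment climbs at about 5 N m per rad of the handle, 0.4 N m is firm, 0.9 forces it. Stays where left. The key has 0.15 rad of play on the wings.
- nut_c_top (a point): Wing nut C, at 225 degrees round the canner; opposite nut A. The point is on the nut's axis at the top of its wings, 28 above the lid rim. The wings are one upright blade 52 long (along this frame's x, which turns with the nut), 8 thick (top edge fully rounded), 18 high: only the blade stands above 11 over the rim. The nut turns but does not rise or sink noticeably.
- nut_c (a joint): Turn of wing nut C in rad, growing clockwise seen from above (tightening); starts at 0 to 0.2 (loose). A good first pass ends at 0.5 to 0.65. A firm stop comes between 0.95 and 1.2, elsewhere for each nut: feel for it. Turning takes 0.07 to 0.14 N m; at the stop the moment climbs at about 5 N m per rad of the handle, 0.4 N m is firm, 0.9 forces it. Stays where left. The key has 0.15 rad of play on the wings.
- nut_d_top (a point): Wing nut D, at 315 degrees round the canner; opposite nut B. The point is on the nut's axis at the top of its wings, 28 above the lid rim. The wings are one upright blade 52 long (along this frame's x, which turns with the nut), 8 thick (top edge fully rounded), 18 high: only the blade stands above 11 over the rim. The nut turns but does not rise or sink noticeably.
- nut_d (a joint): Turn of wing nut D in rad, growing clockwise seen from above (tightening); starts at 0 to 0.2 (loose). A good first pass ends at 0.5 to 0.65. A firm stop comes between 0.95 and 1.2, elsewhere for each nut: feel for it. Turning takes 0.07 to 0.14 N m; at the stop the moment climbs at about 5 N m per rad of the handle, 0.4 N m is firm, 0.9 forces it. Stays where left. The key has 0.15 rad of play on the wings.
- jar1: Bystander: amber glass jar with a brass lid, 76 dia x 115 high mm; leave it alone. Origin at the centre of its underside.
- jar2: Bystander: clear glass jar with a brass lid, 76 dia x 115 high mm; leave it alone. Origin at the centre of its underside.
- can: Bystander: tin can with paper label, 72 dia x 100 high mm; leave it alone. Origin at the centre of its underside.
- sauce: Bystander: green glass bottle, 56 dia x 170 high mm; leave it alone. Origin at the centre of its underside.
- mug: Bystander: white mug, 80 dia x 90 high mm; leave it alone. Origin at the centre of its underside.
- band: Bystander: loose brass jar band lying flat, 74 dia x 16 high mm; leave it alone. Origin at the centre of its underside.
Mind the look-alikes: they are no part of the job. What is shaped like the part that bears pad_top but blue is not meant.

How it is judged (in metres and radians):
On the way, in this order (a step that is already met when the one before it is completed fails the run):
1. First pass, first pair: two opposite nuts are turned to between 0.35 and 0.82 rad while the other two are still loose (under 0.3) (((value of joint nut_a between 0.35 and 0.82 rad and value of joint nut_c between 0.35 and 0.82 rad and value of joint each of nut_b, nut_d below 0.3 rad) or (value of joint nut_b between 0.35 and 0.82 rad and value of joint nut_d between 0.35 and 0.82 rad and value of joint each of nut_a, nut_c below 0.3 rad))), for 0.1 s.
2. First pass, second pair: all four nuts are between 0.35 and 0.82 rad (value of joint nut_a between 0.35 and 0.82 rad and value of joint nut_b between 0.35 and 0.82 rad and value of joint nut_c between 0.35 and 0.82 rad and value of joint nut_d between 0.35 and 0.82 rad), for 0.1 s.
3. Second pass: one nut is brought up firm against its stop (within 0.06 rad of it, the key bearing on it with over 10 N, about 0.25 N m) while the others are still under 0.88 rad (((contact force between key and canner above 10 N and value of joint nut_a above 0.94 rad and value of joint each of nut_b, nut_c, nut_d below 0.88 rad) or (contact force between key and canner above 10 N and value of joint nut_b above 1.04 rad and value of joint each of nut_a, nut_c, nut_d below 0.88 rad) or (contact force between key and canner above 10 N and value of joint nut_c above 0.99 rad and value of joint each of nut_a, nut_b, nut_d below 0.88 rad) or (contact force between key and canner above 10 N and value of joint nut_d above 1.08 rad and value of joint each of nut_a, nut_b, nut_c below 0.88 rad))), for 0.03 s.
4. Second pass: the opposite nut is brought up firm in the same way while the other two are still under 0.88 rad (((contact force between key and canner above 10 N and value of joint nut_a above 0.94 rad and value of joint nut_c above 0.99 rad and value of joint each of nut_b, nut_d below 0.88 rad) or (contact force between key and canner above 10 N and value of joint nut_b above 1.04 rad and value of joint nut_d above 1.08 rad and value of joint each of nut_a, nut_c below 0.88 rad))), for 0.03 s.
5. Second pass: a third nut is brought up firm in the same way, the fourth still under 0.88 rad (((contact force between key and canner above 10 N and value of joint nut_a below 0.88 rad and value of joint nut_b above 1.04 rad and value of joint nut_c above 0.99 rad and value of joint nut_d above 1.08 rad) or (contact force between key and canner above 10 N and value of joint nut_b below 0.88 rad and value of joint nut_a above 0.94 rad and value of joint nut_c above 0.99 rad and value of joint nut_d above 1.08 rad) or (contact force between key and canner above 10 N and value of joint nut_c below 0.88 rad and value of joint nut_a above 0.94 rad and value of joint nut_b above 1.04 rad and value of joint nut_d above 1.08 rad) or (contact force between key and canner above 10 N and value of joint nut_d below 0.88 rad and value of joint nut_a above 0.94 rad and value of joint nut_b above 1.04 rad and value of joint nut_c above 0.99 rad))), for 0.03 s.
6. Second pass: the fourth nut is brought up firm in the same way (contact force between key and canner above 10 N and value of joint nut_a above 0.94 rad and value of joint nut_b above 1.04 rad and value of joint nut_c above 0.99 rad and value of joint nut_d above 1.08 rad), for 0.03 s.
At the end, for the whole second after the job is handed in: All four nuts are within 0.06 rad of their stops, and the key stands upright (within 0.1 rad) on the cork pad, its foot within 35 mm of the pad's centre, let go (value of joint nut_a above 0.94 rad and value of joint nut_b above 1.04 rad and value of joint nut_c above 0.99 rad and value of joint nut_d above 1.08 rad and horizontal distance between key_foot and pad_top below 0.035 m and z of key_foot in the frame of pad_top below 0.005 m and angle between key_foot's own z axis and vertical below 0.1 rad and contact force between the fingers and key below 0.1 N); the robot touches nothing.
It fails at once if The key is forced: more than 50 N between key and canner or nuts (contact force between key and canner above 50 N).
It fails at once if The gripper touches the canner or its nuts (contact force between any of the fingers, the arm and canner above 0.5 N).
It fails at once if A bystander is moved more than 30 mm (distance of any of jar1, jar2, can, sauce, mug, band from where it was at the start of the episode above 0.03 m).
It also fails if it takes over 72 s, if anything falls off the work surface, if the arm or the gripper's body presses on something with over 40 N, if the wrist force passes 120 N, or if a joint passes its speed limit or range.

## Robot

A 6-joint arm with a two-finger parallel gripper is mounted at the origin on the work surface. World frame = base frame: x ahead of the robot, y to its left, z up, the work surface at z = 0. Lengths are in m, angles in degrees, forces in N, time in s.
With the tool pointing down it reaches from about 0.3 to 0.75 m from the base axis. Payload 8.5 kg.
Tool frame: the origin (TCP) lies on the mounting face of the last link; the fingertips stand tip_extent ahead of it and the grasp point (between the pads) lies 155 mm ahead of it (tip_extent is the distance from the TCP to the fingertips, in m); z points along the fingers, y is the line along which they close (so a half turn about z gives the same grasp; the last joint's range is limited). The gripper opens to 85 mm and grips with 20 to 120 N. Pads are 22 mm wide; open, the fingers measure 114 mm over their backs; the gripper's body (76 mm by 85 mm) begins 54 mm behind the grasp point. The pads swing forward as they close: fully open they stand 13 mm farther back than shut.
Start: joints at [51.377, 21.807, 74.336, -0, 83.858, -12.336], TCP at [0.244, 0.493, 0.405] pointing down, gripper open.
Joint ranges: [-178.18, 178.18], [-50.72, 133.34], [12.68, 142.11], [-81.47, 261.47], [9.98, 163.14], [-165.26, 165.26]. Speed limits (degrees/s): [136.94, 136.94, 180, 180, 180, 180].

## Interface

Orientations are given as a 3x3 rotation matrix whose columns are the frame's x, y, z axes.
In Python, from rig import observe, get_image, camera_params, close_job, tip_extent gives the robot as it stands.
- The arm moves only by the shell command python3 -m creep 'ROWS' [FORCE]. ROWS is JSON, a list of rows, each an object with "jaw": the gripper's target within -1 to 1 (shut at 1, half-way at 0, fully open at -1); "travel": the shift along the world's x, y, z in mm, a list of three; "roll": the turn about the world's z in rad. A call has 1 to 12 rows; each row is the pose to reach, as a shift and turn from the pose commanded when the call began; what a row does not reach only later rows make up. A row lasts 1/10 s, in which the tool goes at most 50 mm and 8.59 degrees, less where a joint would pass 70% of its speed; a pose out of reach is approached as far as the arm can. A call with a gripper value outside its range is refused whole. The fingers move at their own pace and stop on an object; FORCE is the grip in N (left out, the last holds). Time passes only in rows, so rows that repeat a pose let the fingers close. It gives the time, the measured TCP pose, the force, the opening and the grip force at its end, in the units of the state.
- observe(): the state, without advancing time (a new reading comes with each control period).
- get_image(name): name is "scene" or "top"; returns (picture, depth): 480x640x3 uint8, red, green, blue; 480x640 float32, m along the optical axis (not along the pixel's ray), 0 where there is no reading.
- camera_params(name): a dict with "mtx" (3x3 intrinsics, pixels), "extrinsics" (4x4, takes a point from camera to world coordinates). Camera axes: x right, y down, z forward; pixel columns grow to the right and rows downward; lengths in m; the calibration is good to about 2 mm. A picture is of the moment at which its call begins. camera_params takes no time and is no camera call.
- close_job(): hands the job in; it is judged then, once.
The state is a dict: "time_s": time; "q": joint angles; "qvel": joint speeds; "joint_efforts": joint torques, N m; "position": TCP position; "tool_rot": TCP orientation; "ft_force": force on the tool from outside, world axes, zero at the start; "wrist_torque": the same for the moment, N m; "grip_width": finger opening in m; "gripper_force": force on a finger pad.
Only numpy, scipy, OpenCV 4.12 (cv2) and the standard library are available. Lean on these libraries where they do the work, as an engineer would, in place of code of your own. Each camera call takes 0.05 s, during which the arm holds its last target. There are 200 camera calls.

## Working session

There is one attempt and no reset: what is moved stays moved. The work goes in short steps, Python scripts to look and compute and a shell command to move; the robot and the scene stay as the last step left them, time stands still between calls to the robot, and variables do not carry over. Pictures are saved under pics/ and viewed, at most 10 in all, crops included, and the job is handed in when it is done.

```bash
ls; mkdir -p pics; python3 - <<'E'
from rig import *
import cv2,numpy as np
s=observe();print(s, tip_extent if not callable(tip_extent) else tip_extent())
for n in("scene","top"):
    im,d=get_image(n);cv2.imwrite(f"pics/{n}0.png",im[:,:,::-1]);np.savez(f"{n}0.npz",im=im,d=d)
    c=camera_params(n);print(n,c["mtx"],c["extrinsics"])
E
```

```text
pics
{'time_s': 0.0, 'q': array([ 5.13771683e+01,  2.18430134e+01,  7.43848689e+01, -8.52662728e-04,
        8.38580294e+01, -1.23351586e+01]), 'qvel': array([ 0.0465582 ,  0.04048166, -0.00134578,  0.00927494,  0.0614761 ,
        0.05912829]), 'joint_efforts': array([ 1.48083749e-03, -4.48461127e+01, -2.31276387e+01, -6.62011757e-05,
        4.73273991e-03,  3.87515274e-05]), 'position': array([0.243558  , 0.49309228, 0.40409194]), 'tool_rot': array([[-8.96582303e-01,  4.42876190e-01, -9.24377838e-04],
       [ 4.42877049e-01,  8.96581578e-01, -1.18070706e-03],
       [ 3.05873098e-04, -1.46798678e-03, -9.99998876e-01]]), 'ft_force': array([0.59564607, 0.44847154, 0.83598635]), 'wrist_torque': array([0.00742002, 0.03715723, 0.01443063]), 'gripper_force': 0.0, 'grip_width': 0.08498216999523596} 0.1734
scene [[486.63062246   0.         314.92980387]
 [  0.         486.63062246 239.68320066]
 [  0.           0.           1.        ]] [[ 0.66066886  0.50597843 -0.55452907  1.13210277]
 [ 0.75057643 -0.43313079  0.4990318  -0.54118404]
 [ 0.01231572 -0.74591122 -0.66593151  0.81320634]
 [ 0.          0.          0.          1.        ]]
top [[464.80911605   0.         325.26681114]
 [  0.         464.80911605 242.69718882]
 [  0.           0.           1.        ]] [[ 0.01539884 -0.97945701  0.20106425  0.33087794]
 [-0.9998795  -0.014689    0.00502198 -0.02498659]
 [-0.00196539 -0.20111736 -0.97956518  1.11447659]
 [ 0.          0.          0.          1.        ]]
```

View pics/top0.png

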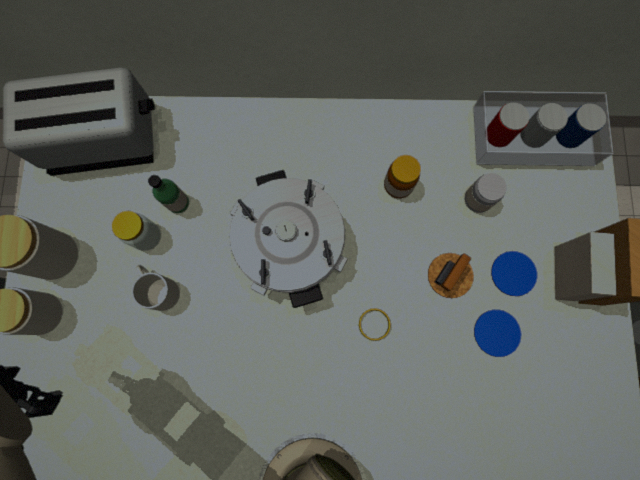

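View pics/scene0.png

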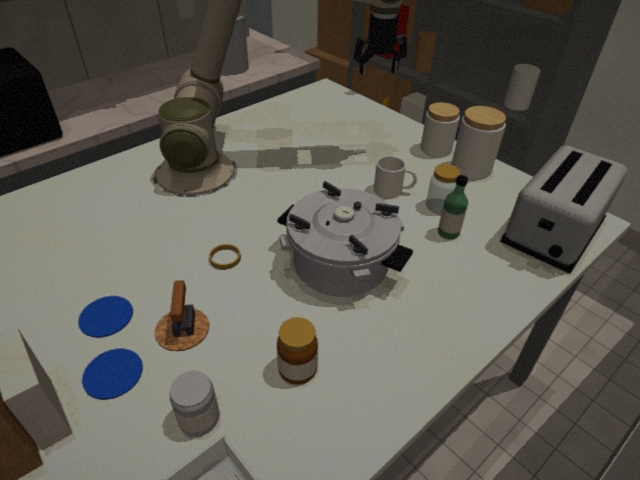

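The top view shows the canner at (287,233), with nuts at (246,210), (310,190), (328,252) and (264,272). The lugs are at (271,178) and (305,297), and the key stands on the pad at (451,275). The scene view shows the same layout. Next I'll measure from depth.

```bash
cat > h.py <<'E'
from rig import *
import cv2,numpy as np
def cloud(n,d):
    c=camera_params(n);K=c["mtx"];E=c["extrinsics"]
    v,u=np.indices(d.shape)
    P=np.stack([(u-K[0,2])/K[0,0]*d,(v-K[1,2])/K[1,1]*d,d],-1)@E[:3,:3].T+E[:3,3]
    P[d==0]=np.nan
    return P
def axis(Q): # rectangle centre, long axis angle
    r=cv2.minAreaRect((Q[:,:2]*1000).astype(np.float32)); b=cv2.boxPoints(r)
    e=[b[1]-b[0],b[2]-b[1]];l=e[int(np.linalg.norm(e[1])>np.linalg.norm(e[0]))]
    return np.round(r[0],1),np.round(sorted(r[1]),1),round(float(np.degrees(np.arctan2(l[1],l[0]))%180),1)
def circ(Q):
    A=np.c_[2*Q[:,:2],np.ones(len(Q))];x=np.linalg.lstsq(A,(Q[:,:2]**2).sum(1),rcond=None)[0]
    return x[:2],np.sqrt(x[2]+x[0]**2+x[1]**2)
E
python3 - <<'E'
from h import *
for n,ap in(("top",(287,233)),("scene",(344,215))):
    z=np.load(n+"0.npz");P=cloud(n,z["d"]);im=z["im"];hsv=cv2.cvtColor(im,cv2.COLOR_RGB2HSV)
    c0=P[ap[1],ap[0]];print(n,"mid",c0)
    R=np.hypot(P[...,0]-c0[0],P[...,1]-c0[1])
    rim=(R<.16)&(abs(P[...,2]-.128)<.006)
    pts=P[rim]; h=cv2.convexHull((pts[:,:2]*1000).astype(np.float32))[:,0]
    mec=cv2.minEnclosingCircle(h); print("rim z",np.median(pts[:,2]),"mec",mec,"hull",circ(h))
    cen=np.array(mec[0])/1000
    R=np.hypot(P[...,0]-cen[0],P[...,1]-cen[1])
    m=((P[...,2]>.143)&(P[...,2]<.17)&(R>.06)&(R<.135)).astype(np.uint8)
    k,L,st,_=cv2.connectedComponentsWithStats(m)
    for i in range(1,k):
        if st[i,4]>25:
            Q=P[L==i];c,w,a=axis(Q);dd=Q.mean(0)*1000;print("nut",st[i,4],c,w,a,"mean",dd.round(1),"zmax",np.nanmax(Q[:,2]).round(4),"R",np.hypot(*(c/1000-cen)).round(4),"phi",np.degrees(np.arctan2(*(c/1000-cen)[::-1])).round(1))
    lug=(R>.135)&(R<.17)&(P[...,2]>.03)&(hsv[...,2]<60)
    k,L,st,_=cv2.connectedComponentsWithStats(lug.astype(np.uint8))
    for i in range(1,k):
        if st[i,4]>40:
            q=P[L==i].mean(0);print("lug",st[i,4],q,np.degrees(np.arctan2(q[1]-cen[1],q[0]-cen[0])))
    kp=(451,275) if n=="top" else (181,325)
    p0=P[kp[1],kp[0]];print("kp",p0)
    R=np.hypot(P[...,0]-p0[0],P[...,1]-p0[1])
    Q=P[(R<.09)&(P[...,2]>.078)&(P[...,2]<.1)];print("handle",len(Q),axis(Q),Q.mean(0),Q.max(0))
    hd=P[(R<.09)&(P[...,2]>.028)&(P[...,2]<.042)];print("head",len(hd),axis(hd),hd.mean(0))
    pad=P[(R<.09)&(P[...,2]>.003)&(P[...,2]<.012)&(hsv[...,1]>90)&(hsv[...,0]<20)];h=cv2.convexHull((pad[:,:2]*1000).astype(np.float32))[:,0]
    print("pad",len(pad),np.median(pad[:,2]),cv2.minEnclosingCircle(h),circ(h))
E
```

```text
top mid [0.54713382 0.06107807 0.15686984]
rim z 0.12765461589354055 mec ((555.4352416992188, 64.55581665039062), 126.04788208007812) hull (array([555.3384595 ,  64.52089956]), np.float64(125.3280776550271))
nut 95 [644.3  18.7] [ 8.1 52.6] 173.1 mean [642.7  18.6 153.7] zmax 0.159 R 0.1 phi -27.3
nut 92 [600.6 153.1] [ 8.  52.1] 36.7 mean [599.4 152.4 154.3] zmax 0.1588 R 0.0994 phi 63.0
nut 97 [509.8 -24.4] [ 7.9 51.6] 12.1 mean [508.9 -24.4 154.1] zmax 0.1586 R 0.1 phi -117.2
nut 115 [466.3 109.5] [ 7.8 51.6] 2.8 mean [465.8 109.2 153.6] zmax 0.1591 R 0.0998 phi 153.2
lug 210 [0.69429613 0.10995092 0.09103005] 18.103119473602963
lug 356 [0.41646211 0.01982924 0.09124173] -162.15994962387765
kp [ 0.47208881 -0.29932688  0.0910472 ]
handle 428 (array([ 481. , -312.8]), array([22.9, 89.9]), 145.6) [ 0.4801725  -0.31116821  0.09183518] [ 0.522344   -0.28077072  0.09963457]
head 160 (array([ 488.2, -302.5]), array([14.6, 60.1]), 146.8) [ 0.48807848 -0.30220256  0.03286631]
pad 817 0.005565790054025799 ((483.72821044921875, -320.8592224121094), 54.5301399230957) (array([ 484.30690314, -
[... 507 characters left out ...]
] zmax 0.1589 R 0.0992 phi -116.7
nut 139 [644.2  13.7] [10.4 53. ] 174.0 mean [646.7  12.4 151.7] zmax 0.1581 R 0.1011 phi -27.0
lug 98 [ 0.42240406 -0.00173463  0.0910539 ] -155.04169399332562
lug 315 [0.69554606 0.09894306 0.09088576] 15.555913100374365
kp [ 0.50075775 -0.33011258  0.0332522 ]
handle 484 (array([ 481., -317.]), array([22.2, 93.4]), 146.2) [ 0.48792695 -0.31993806  0.09189317] [ 0.52371788 -0.28398536  0.09795645]
head 316 (array([ 481.6, -317.7]), array([40.6, 60.7]), 146.2) [ 0.49141674 -0.31743268  0.03365173]
pad 1176 0.006218155832582617 ((486.2062072753906, -325.21392822265625), 54.95092010498047) (array([ 485.94669629, -325.3311672 ]), np.float64(53.92652842863398))
```

```bash
R='{"jaw":-1,"travel":[237,-808,0],"roll":-0.134}'; python3 -m creep '[{"jaw":-1,"travel":[237,-808,0],"roll":-0.134},{"jaw":-1,"travel":[237,-808,0],"roll":-0.134},{"jaw":-1,"travel":[237,-808,0],"roll":-0.134},{"jaw":-1,"travel":[237,-808,0],"roll":-0.134},{"jaw":-1,"travel":[237,-808,0],"roll":-0.134},{"jaw":-1,"travel":[237,-808,0],"roll":-0.134},{"jaw":-1,"travel":[237,-808,0],"roll":-0.134},{"jaw":-1,"travel":[237,-808,0],"roll":-0.134},{"jaw":-1,"travel":[237,-808,0],"roll":-0.134},{"jaw":-1,"travel":[237,-808,0],"roll":-0.134},{"jaw":-1,"travel":[237,-808,0],"roll":-0.134},{"jaw":-1,"travel":[237,-808,0],"roll":-0.134}]'
```

```text
time_s: 1.3
position: [0.4124, -0.0848, 0.4047]
tool_rot: [[-0.829, 0.559, -0.0], [0.559, 0.829, 0.0], [0.0, 0.0, -1.0]]
ft_force: [1.0, 0.1, -0.6]
grip_width: 0.0853
gripper_force: 0.0
```

```bash
python3 -m creep '[{"jaw":-1,"travel":[68.5,-231,0],"roll":0},{"jaw":-1,"travel":[68.5,-231,0],"roll":0},{"jaw":-1,"travel":[68.5,-231,0],"roll":0},{"jaw":-1,"travel":[68.5,-231,0],"roll":0},{"jaw":-1,"travel":[68.5,-231,0],"roll":0},{"jaw":-1,"travel":[68.5,-231,-50],"roll":0},{"jaw":-1,"travel":[68.5,-231,-100],"roll":0},{"jaw":-1,"travel":[68.5,-231,-140],"roll":0},{"jaw":-1,"travel":[68.5,-231,-160],"roll":0},{"jaw":-1,"travel":[68.5,-231,-168],"roll":0},{"jaw":-1,"travel":[68.5,-231,-168],"roll":0}]'; python3 - <<'E'
from h import *
print(observe()["position"],observe()["ft_force"])
E
```

```text
time_s: 2.4
position: [0.481, -0.3137, 0.2361]
tool_rot: [[-0.829, 0.559, -0.001], [0.559, 0.829, 0.001], [0.002, 0.0, -1.0]]
ft_force: [-0.2, -0.5, 0.1]
grip_width: 0.0857
gripper_force: 0.0
[ 0.48096407 -0.3136744   0.23613228] [-0.17019916 -0.5209887   0.11406975]
```

```bash
python3 -m creep '[{"jaw":0.2,"travel":[0,0,0],"roll":0},{"jaw":0.5,"travel":[0,0,0],"roll":0},{"jaw":1,"travel":[0,0,0],"roll":0},{"jaw":1,"travel":[0,0,0],"roll":0},{"jaw":1,"travel":[0,0,0],"roll":0},{"jaw":1,"travel":[0,0,0],"roll":0},{"jaw":1,"travel":[0,0,0],"roll":0},{"jaw":1,"travel":[0,0,40],"roll":0},{"jaw":1,"travel":[0,0,80],"roll":0},{"jaw":1,"travel":[0,0,80],"roll":0},{"jaw":1,"travel":[0,0,80],"roll":0}]' 100; cat >> h.py <<'E'
def key(tag):
    s=observe();g=s["position"]+.155*s["tool_rot"][:,2]
    print("grasp",(g*1000).round(1),"yang",np.degrees(np.arctan2(s["tool_rot"][1,1],s["tool_rot"][0,1])).round(1),"f",s["ft_force"].round(1),"t",s["wrist_torque"].round(3))
    for n in("top","scene"):
        im,d=get_image(n);cv2.imwrite(f"pics/{n}_{tag}.png",im[:,:,::-1]);np.savez(f"{n}_{tag}.npz",im=im,d=d)
        P=cloud(n,d);R=np.hypot(P[...,0]-g[0],P[...,1]-g[1])
        for nm,a,b in(("head",-.078,-.045),("handle",-.0165,.016)):
            Q=P[(R<.065)&(P[...,2]>g[2]+a)&(P[...,2]<g[2]+b)]
            print(n,nm,len(Q),axis(Q) if len(Q)>4 else "",(Q.min(0)*1000).round(1),(Q.max(0)*1000).round(1))
E
python3 -c "
from h import *
key('k1')"
```

```text
time_s: 3.5
position: [0.4807, -0.3134, 0.3165]
tool_rot: [[-0.829, 0.559, 0.0], [0.559, 0.829, 0.0], [-0.0, 0.0, -1.0]]
ft_force: [0.4, -0.8, -3.8]
grip_width: 0.0206
gripper_force: 99.1
grasp [ 480.8 -313.4  161.5] yang 56.0 f [ 0.4 -0.8 -3.8] t [ 0.039 -0.001  0.008]Traceback (most recent call last):
  File "<string>", line 3, in <module>
    key('k1')
    ~~~^^^^^^
  File "h.py", line 24, in key
    print(n,nm,len(Q),axis(Q) if len(Q)>4 else "",(Q.min(0)*1000).round(1),(Q.max(0)*1000).round(1))
                                                   ~~~~~^^^
    return umr_minimum(a, axis, None, out, keepdims, initial, where)
ValueError: zero-size array to reduction operation minimum which has no identity
```

```bash
sed -i 's/,(Q.min(0).*$/)/' h.py; python3 -c "
from h import *
key('k2')
im=cv2.imread('pics/scene_k2.png')[180:360,80:320]
cv2.imwrite('pics/k2c.png',cv2.resize(im,None,fx=3,fy=3))"
```

```text
grasp [ 480.4 -313.1  160.4] yang 56.0 f [-0.6  0.1 -3.5] t [0.013 0.021 0.001]
top head 0 
top handle 0 
scene head 523 (array([ 481.8, -316.8]), array([40. , 62.6]), 146.0)
scene handle 608 (array([ 484.8, -320.2]), array([45.7, 80.1]), 126.9)
```

View pics/k2c.png

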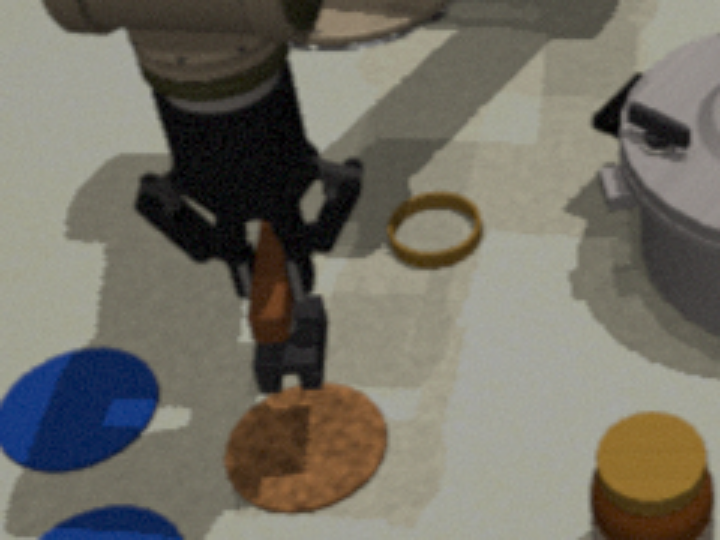

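The crop shows the key held upright, with its slot facing down and its head square at crop (290,360). The camera biases come to about −2.8 mm in y for the scene view and +1.7 mm for the top view. Next I'll hover over nut D.

```bash
python3 -m creep '[{"jaw":1,"travel":[0,0,48],"roll":0},{"jaw":1,"travel":[0,0,96],"roll":0.1},{"jaw":1,"travel":[162,330,96],"roll":0.48},{"jaw":1,"travel":[162,330,96],"roll":0.48},{"jaw":1,"travel":[162,330,96],"roll":0.48},{"jaw":1,"travel":[162,330,96],"roll":0.48},{"jaw":1,"travel":[162,330,96],"roll":0.48},{"jaw":1,"travel":[162,330,96],"roll":0.48},{"jaw":1,"travel":[162,330,96],"roll":0.48},{"jaw":1,"travel":[162,330,96],"roll":0.48},{"jaw":1,"travel":[162,330,80],"roll":0.48},{"jaw":1,"travel":[162,330,80],"roll":0.48}]'; python3 -c "
from h import *
key('d1')
im=cv2.imread('pics/scene_d1.png')[110:290,240:480]
cv2.imwrite('pics/d1c.png',cv2.resize(im,None,fx=3,fy=3))"
```

```text
time_s: 4.85
position: [0.6431, 0.0167, 0.3932]
tool_rot: [[-0.994, 0.112, -0.007], [0.112, 0.994, 0.001], [0.007, 0.0, -1.0]]
ft_force: [-1.1, -0.0, -4.3]
grip_width: 0.0205
gripper_force: 99.1
grasp [642.1  16.8 238.2] yang 83.6 f [-1.1 -0.  -4.3] t [-0.029  0.053 -0.01 ]
top head 0 
top handle 0 
scene head 619 (array([642.5,  12.4]), array([42.3, 61.7]), 173.1)
scene handle 527 (array([644.1,  12.4]), array([47.8, 88.2]), 12.8)
```

View pics/d1c.png

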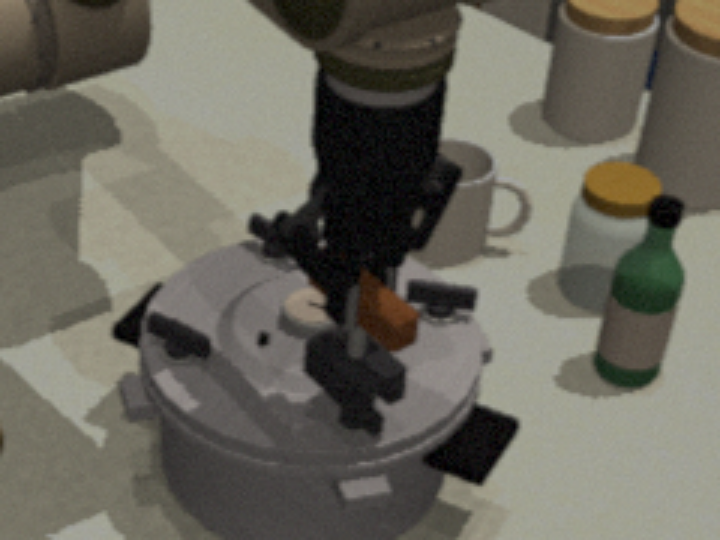

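The key hovers at crop (355,370), directly above nut D's blade, aligned with it and about 1 mm short in y. I'll correct that and lower it.

```bash
python3 -m creep '[{"jaw":1,"travel":[1.5,1,0],"roll":0},{"jaw":1,"travel":[1.5,1,-6],"roll":0},{"jaw":1,"travel":[1.5,1,-9],"roll":0},{"jaw":1,"travel":[1.5,1,-12],"roll":0},{"jaw":1,"travel":[1.5,1,-14],"roll":0},{"jaw":1,"travel":[1.5,1,-14],"roll":0}]'; python3 -c "
from h import *
s=observe();print(s['position'],s['ft_force'],s['wrist_torque'])"
```

```text
time_s: 5.55
position: [0.6444, 0.0173, 0.3824]
tool_rot: [[-0.994, 0.113, -0.001], [0.113, 0.994, 0.0], [0.001, 0.0, -1.0]]
ft_force: [0.2, 0.0, -3.6]
grip_width: 0.0206
gripper_force: 99.2
[0.64441549 0.01734116 0.38237329] [ 0.20862768  0.03485626 -3.58243244] [0.0224728  0.02609352 0.06785727]
```

```bash
python3 -m creep '[{"jaw":1,"travel":[0,0,-4],"roll":0},{"jaw":1,"travel":[0,0,-7],"roll":0},{"jaw":1,"travel":[0,0,-9],"roll":0},{"jaw":1,"travel":[0,0,-9],"roll":0}]'; python3 -c "
from h import *
s=observe();print(s['position'],s['ft_force'],s['wrist_torque'])"
```

```text
time_s: 5.95
position: [0.6444, 0.0174, 0.3733]
tool_rot: [[-0.994, 0.113, -0.001], [0.113, 0.994, 0.0], [0.001, 0.0, -1.0]]
ft_force: [0.5, -0.0, -4.2]
grip_width: 0.0206
gripper_force: 99.2
[0.64444644 0.01735551 0.37326497] [ 0.54401621 -0.0187112  -4.18530563] [0.02769238 0.02446694 0.02888515]
```

```bash
python3 -m creep '[{"jaw":1,"travel":[0,0,0],"roll":-0.1},{"jaw":1,"travel":[0,0,0],"roll":-0.2},{"jaw":1,"travel":[0,0,0],"roll":-0.3},{"jaw":1,"travel":[0,0,0],"roll":-0.4},{"jaw":1,"travel":[0,0,0],"roll":-0.5},{"jaw":1,"travel":[0,0,0],"roll":-0.55},{"jaw":1,"travel":[0,0,0],"roll":-0.55}]'; python3 -c "
from h import *
s=observe();print(s['position'],s['ft_force'],s['wrist_torque'])"
```

```text
time_s: 6.65
position: [0.6445, 0.0177, 0.3737]
tool_rot: [[-0.788, 0.615, 0.0], [0.615, 0.788, 0.001], [0.0, 0.001, -1.0]]
ft_force: [0.8, 2.5, -3.7]
grip_width: 0.0206
gripper_force: 99.1
[0.64451123 0.0177226  0.37371075] [ 0.8282375   2.47465198 -3.74344238] [ 0.56097731 -0.23998705  0.08380317]
```

```bash
python3 -m creep '[{"jaw":1,"travel":[0,0,0],"roll":0.09},{"jaw":1,"travel":[0,0,20],"roll":0.09},{"jaw":1,"travel":[0,0,37],"roll":0.09},{"jaw":1,"travel":[-178.2,90.8,37],"roll":0.716},{"jaw":1,"travel":[-178.2,90.8,37],"roll":0.716},{"jaw":1,"travel":[-178.2,90.8,37],"roll":0.716},{"jaw":1,"travel":[-178.2,90.8,37],"roll":0.716},{"jaw":1,"travel":[-178.2,90.8,37],"roll":0.716},{"jaw":1,"travel":[-178.2,90.8,22],"roll":0.716},{"jaw":1,"travel":[-178.2,90.8,22],"roll":0.716},{"jaw":1,"travel":[-178.2,90.8,22],"roll":0.716}]'; cat >>h.py <<'E'
def nuts(tag):
    N=dict(D=(644.3,16.2),A=(601,150.7),C=(509.7,-26.7),B=(466,107.2))
    for n in("top","scene"):
        P=cloud(n,np.load(f"{n}_{tag}.npz")["d"])*1000
        for k,c in N.items():
            Q=P[(np.hypot(P[...,0]-c[0],P[...,1]-c[1])<33)&(P[...,2]>143)&(P[...,2]<163)]
            print(n,k,len(Q),axis(Q/1000) if len(Q)>20 else "")
E
python3 -c "
from h import *
key('b1');nuts('b1')"
```

```text
time_s: 7.75
position: [0.4665, 0.108, 0.396]
tool_rot: [[-0.999, -0.053, -0.0], [-0.053, 0.999, -0.0], [0.0, -0.0, -1.0]]
ft_force: [-1.2, 0.2, -2.5]
grip_width: 0.0204
gripper_force: 99.1
grasp [466.5 107.9 241. ] yang 93.1 f [-1.2  0.2 -2.5] t [-0.042  0.032 -0.065]
top head 0 
top handle 27 (array([432.5, 114.9]), array([ 4.9, 20.2]), 3.4)
scene head 503 (array([467.6, 104.3]), array([41.9, 63.2]), 3.5)
scene handle 441 (array([469.6, 101.8]), array([44.7, 86.5]), 24.7)
top D 109 (array([643.7,  19. ]), array([ 8.7, 52.2]), 147.3)
top A 40 (array([612.2, 161.8]), array([ 7.7, 24.8]), 35.3)
top C 97 (array([509.6, -24.5]), array([ 7.8, 51.7]), 12.3)
top B 0 
scene D 114 (array([643.4,  14.9]), array([ 8.4, 54.9]), 148.0)
scene A 147 (array([600.9, 148.4]), array([11.9, 51.3]), 37.4)
scene C 140 (array([510.5, -29.5]), array([ 9.4, 52.2]), 12.9)
scene B 52 (array([467. , 102.6]), array([ 9.6, 53.3]), 9.8)
```

```bash
python3 -m creep '[{"jaw":1,"travel":[-1,0.4,-8],"roll":0},{"jaw":1,"travel":[-1,0.4,-12],"roll":0},{"jaw":1,"travel":[-1,0.4,-15],"roll":0},{"jaw":1,"travel":[-1,0.4,-15],"roll":0}]';  python3 -c "
from h import *
s=observe();print(s['position'],s['ft_force'],s['wrist_torque'])"
```

```text
time_s: 8.25
position: [0.4653, 0.1085, 0.3802]
tool_rot: [[-0.999, -0.053, -0.001], [-0.053, 0.999, 0.0], [0.001, 0.0, -1.0]]
ft_force: [0.4, -0.8, -3.0]
grip_width: 0.0207
gripper_force: 99.2
[0.4652683  0.10853896 0.38021056] [ 0.35224315 -0.76677024 -3.02794744] [ 0.01447505  0.02521875 -0.01285864]
```

```bash
python3 -m creep '[{"jaw":1,"travel":[0,0,-4],"roll":0},{"jaw":1,"travel":[0,0,-7],"roll":0},{"jaw":1,"travel":[0,0,-7],"roll":-0.05},{"jaw":1,"travel":[0,0,-7],"roll":-0.15},{"jaw":1,"travel":[0,0,-7],"roll":-0.25},{"jaw":1,"travel":[0,0,-7],"roll":-0.35},{"jaw":1,"travel":[0,0,-7],"roll":-0.45},{"jaw":1,"travel":[0,0,-7],"roll":-0.55},{"jaw":1,"travel":[0,0,-7],"roll":-0.55}]';  python3 -c "
from h import *
s=observe();print(s['position'],s['ft_force'],s['wrist_torque'])"
```

```text
time_s: 9.15
position: [0.4652, 0.109, 0.3735]
tool_rot: [[-0.879, 0.477, -0.0], [0.477, 0.879, 0.001], [0.001, 0.001, -1.0]]
ft_force: [1.4, 3.6, -4.5]
grip_width: 0.0205
gripper_force: 98.9
[0.46523456 0.10895093 0.37346777] [ 1.38187078  3.59927634 -4.48156573] [ 0.93644006 -0.17979168  0.07793184]
```

```bash
python3 -m creep '[{"jaw":1,"travel":[0,0,0],"roll":0.09},{"jaw":1,"travel":[0,0,20],"roll":0.09},{"jaw":1,"travel":[0,0,37],"roll":0.09},{"jaw":1,"travel":[44.2,-134,37],"roll":0.714},{"jaw":1,"travel":[44.2,-134,37],"roll":0.714},{"jaw":1,"travel":[44.2,-134,37],"roll":0.714},{"jaw":1,"travel":[44.2,-134,37],"roll":0.714},{"jaw":1,"travel":[44.2,-134,37],"roll":0.714},{"jaw":1,"travel":[44.2,-134,22],"roll":0.714},{"jaw":1,"travel":[44.2,-134,22],"roll":0.714},{"jaw":1,"travel":[44.2,-134,22],"roll":0.714}]'; python3 -c "
from h import *
key('c1');nuts('c1')"
```

```text
time_s: 10.25
position: [0.5095, -0.0255, 0.3958]
tool_rot: [[-0.976, -0.217, -0.001], [-0.217, 0.976, -0.0], [0.001, -0.0, -1.0]]
ft_force: [0.0, 0.1, -1.4]
grip_width: 0.0202
gripper_force: 99.4
grasp [509.4 -25.6 240.8] yang 102.5 f [ 0.   0.1 -1.4] t [ 0.03  -0.041 -0.071]
top head 90 (array([492.8, -27.4]), array([23.3, 42.1]), 94.0)
top handle 161 (array([481.8, -22.6]), array([25.6, 44.2]), 79.6)
scene head 606 (array([509.8, -28.7]), array([42.2, 62.3]), 11.7)
scene handle 515 (array([511.6, -32.9]), array([40.3, 91.5]), 24.1)
top D 0 
top A 93 (array([600.7, 153.2]), array([ 8., 53.]), 36.4)
top C 0 
top B 0 
scene D 112 (array([643.6,  14.6]), array([ 8.9, 55.8]), 148.5)
scene A 149 (array([601.4, 147.7]), array([11.7, 51.3]), 36.1)
scene C 53 (array([511.5, -31.4]), array([ 8.4, 50.5]), 19.2)
scene B 83 (array([466.7, 104.4]), array([ 8.1, 54.1]), 159.2)
```

```bash
python3 -m creep '[{"jaw":1,"travel":[0,-0.2,-8],"roll":0},{"jaw":1,"travel":[0,-0.2,-12],"roll":0},{"jaw":1,"travel":[0,-0.2,-15],"roll":0},{"jaw":1,"travel":[0,-0.2,-15],"roll":0}]';  python3 -c "
from h import *
s=observe();print(s['position'],s['ft_force'],s['wrist_torque'])"
```

```text
time_s: 10.75
position: [0.5094, -0.0256, 0.3802]
tool_rot: [[-0.976, -0.216, -0.001], [-0.216, 0.976, 0.0], [0.001, 0.0, -1.0]]
ft_force: [-0.0, -0.5, -3.3]
grip_width: 0.0206
gripper_force: 99.5
[ 0.50942169 -0.02559323  0.38021183] [-0.01887715 -0.52841334 -3.27011613] [ 0.01962264 -0.0441008  -0.02432606]
```

```bash
python3 -m creep '[{"jaw":1,"travel":[0,0,-4],"roll":0},{"jaw":1,"travel":[0,0,-7],"roll":0},{"jaw":1,"travel":[0,0,-7],"roll":-0.06},{"jaw":1,"travel":[0,0,-7],"roll":-0.16},{"jaw":1,"travel":[0,0,-7],"roll":-0.26},{"jaw":1,"travel":[0,0,-7],"roll":-0.36},{"jaw":1,"travel":[0,0,-7],"roll":-0.46},{"jaw":1,"travel":[0,0,-7],"roll":-0.56},{"jaw":1,"travel":[0,0,-7],"roll":-0.56}]';  python3 -c "
from h import *
s=observe();print(s['position'],s['ft_force'],s['wrist_torque'])"
```

```text
time_s: 11.65
position: [0.5095, -0.0255, 0.3734]
tool_rot: [[-0.942, 0.337, -0.0], [0.337, 0.942, 0.001], [0.0, 0.0, -1.0]]
ft_force: [0.1, 0.4, -3.3]
grip_width: 0.0205
gripper_force: 99.4
[ 0.50946536 -0.02549192  0.37344219] [ 0.0544315   0.43189022 -3.31258611] [ 0.34940891 -0.19594334  0.08863277]
```

```bash
python3 -m creep '[{"jaw":1,"travel":[0,0,0],"roll":0.09},{"jaw":1,"travel":[0,0,20],"roll":0.09},{"jaw":1,"travel":[0,0,37],"roll":0.09},{"jaw":1,"travel":[91.2,177.5,37],"roll":0.986},{"jaw":1,"travel":[91.2,177.5,37],"roll":0.986},{"jaw":1,"travel":[91.2,177.5,37],"roll":0.986},{"jaw":1,"travel":[91.2,177.5,37],"roll":0.986},{"jaw":1,"travel":[91.2,177.5,37],"roll":0.986},{"jaw":1,"travel":[91.2,177.5,37],"roll":0.986},{"jaw":1,"travel":[91.2,177.5,22],"roll":0.986},{"jaw":1,"travel":[91.2,177.5,22],"roll":0.986},{"jaw":1,"travel":[91.2,177.5,22],"roll":0.986}]'; python3 -c "
from h import *
key('a1');nuts('a1')"
```

```text
time_s: 12.85
position: [0.6007, 0.1518, 0.3957]
tool_rot: [[-0.8, -0.6, -0.001], [-0.6, 0.8, -0.0], [0.001, 0.0, -1.0]]
ft_force: [-1.0, 0.0, -3.2]
grip_width: 0.0205
gripper_force: 99.6
grasp [600.6 151.8 240.7] yang 126.9 f [-1.   0.  -3.2] t [0.056 0.019 0.039]
top head 44 (array([591.2, 125.4]), array([10.3, 20.5]), 178.0)
top handle 7 (array([571. , 120.7]), array([1.3, 4.6]), 154.4)
scene head 546 (array([601.1, 148.7]), array([45.1, 60.1]), 37.6)
scene handle 583 (array([604.9, 143.5]), array([38.1, 89.8]), 37.2)
top D 104 (array([644.5,  18.6]), array([ 8.5, 52.8]), 147.5)
top A 2 
top C 99 (array([509.5, -26. ]), array([10.6, 51.6]), 164.9)
top B 117 (array([466.2, 109.2]), array([ 8.8, 51.8]), 154.6)
scene D 112 (array([643.8,  14.7]), array([ 9., 54.]), 147.6)
scene A 90 (array([602.7, 146.4]), array([ 7.3, 50.8]), 37.8)
scene C 111 (array([508.7, -29.2]), array([ 8.1, 54.9]), 166.6)
scene B 88 (array([465.9, 103.4]), array([12.6, 53.5]), 160.4)
```

```bash
python3 -m creep '[{"jaw":1,"travel":[0,-0.2,-8],"roll":0},{"jaw":1,"travel":[0,-0.2,-12],"roll":0},{"jaw":1,"travel":[0,-0.2,-15],"roll":0},{"jaw":1,"travel":[0,-0.2,-15],"roll":0}]';  python3 -c "
from h import *
s=observe();print(s['position'],s['ft_force'],s['wrist_torque'])"
```

```text
time_s: 13.35
position: [0.6006, 0.1516, 0.3801]
tool_rot: [[-0.8, -0.6, -0.001], [-0.6, 0.8, -0.0], [0.001, 0.001, -1.0]]
ft_force: [0.0, 0.5, -2.2]
grip_width: 0.0204
gripper_force: 99.6
[0.60064419 0.15164197 0.38011437] [ 0.03748805  0.46156612 -2.24865553] [ 0.00786437 -0.05501147 -0.00252236]
```

```bash
python3 -m creep '[{"jaw":1,"travel":[0,0,-4],"roll":0},{"jaw":1,"travel":[0,0,-7],"roll":0},{"jaw":1,"travel":[0,0,-7],"roll":-0.06},{"jaw":1,"travel":[0,0,-7],"roll":-0.16},{"jaw":1,"travel":[0,0,-7],"roll":-0.26},{"jaw":1,"travel":[0,0,-7],"roll":-0.36},{"jaw":1,"travel":[0,0,-7],"roll":-0.46},{"jaw":1,"travel":[0,0,-7],"roll":-0.55},{"jaw":1,"travel":[0,0,-7],"roll":-0.55}]';  python3 -c "
from h import *
s=observe();print(s['position'],s['ft_force'],s['wrist_torque'])"
```

```text
time_s: 14.25
position: [0.6006, 0.1519, 0.3734]
tool_rot: [[-0.996, -0.093, -0.0], [-0.093, 0.996, 0.001], [0.0, 0.001, -1.0]]
ft_force: [0.8, 1.2, -3.4]
grip_width: 0.0208
gripper_force: 99.6
[0.60060286 0.15186987 0.37337557] [ 0.76027422  1.23563718 -3.43372633] [0.40026649 0.02353122 0.07142671]
```

```bash
cat >>h.py <<'E'
def st():
    s=observe();R=s["tool_rot"];print("pos",(s["position"]*1000).round(1),"yang",np.arctan2(R[1,1],R[0,1]).round(4),"f",s["ft_force"].round(1),"t",s["wrist_torque"].round(3))
E
python3 -m creep '[{"jaw":1,"travel":[0,0,0],"roll":-0.08},{"jaw":1,"travel":[0,0,0],"roll":-0.16},{"jaw":1,"travel":[0,0,0],"roll":-0.25},{"jaw":1,"travel":[0,0,0],"roll":-0.25}]'|head -1;  python3 -c "
from h import *
st()"
```

```text
time_s: 14.65
pos [600.6 152.  373.5] yang 1.4158 f [ 0.4  2.6 -4.4] t [ 0.719 -0.045  0.117]
```

```bash
python3 -m creep '[{"jaw":1,"travel":[0,0,0],"roll":-0.03},{"jaw":1,"travel":[0,0,0],"roll":-0.06},{"jaw":1,"travel":[0,0,0],"roll":-0.06}]'|head -1;  python3 -c "
from h import *
st()"
```

```text
time_s: 14.95
pos [600.6 151.9 373.6] yang 1.3543 f [ 0.2  4.8 -5.7] t [ 1.004 -0.064  0.13 ]
```

```bash
python3 -m creep '[{"jaw":1,"travel":[0,0.3,0],"roll":-0.03},{"jaw":1,"travel":[0,0.3,0],"roll":-0.06},{"jaw":1,"travel":[0,0.3,0],"roll":-0.06}]'|head -1;  python3 -c "
from h import *
st()"
```

```text
time_s: 15.25
pos [600.6 152.1 373.7] yang 1.2939 f [ 1.2  5.  -4.2] t [ 1.043 -0.055  0.146]
```

```bash
python3 -m creep '[{"jaw":1,"travel":[0,0.3,0],"roll":-0.03},{"jaw":1,"travel":[0,0.3,0],"roll":-0.06},{"jaw":1,"travel":[0,0.3,0],"roll":-0.06}]'|head -1;  python3 -c "
from h import *
st()"
```

```text
time_s: 15.55
pos [600.6 152.3 373.7] yang 1.2337 f [ 0.7  3.7 -4.6] t [ 1.002 -0.16   0.148]
```

```bash
python3 -m creep '[{"jaw":1,"travel":[0,0.2,0],"roll":-0.03},{"jaw":1,"travel":[0,0.2,0],"roll":-0.06},{"jaw":1,"travel":[0,0.2,0],"roll":-0.06}]'|head -1;  python3 -c "
from h import *
st()"
```

```text
time_s: 15.85
pos [600.7 152.4 373.7] yang 1.1737 f [ 1.2  4.5 -5. ] t [ 0.937 -0.039  0.136]
```

```bash
python3 -m creep '[{"jaw":1,"travel":[0,0.2,0],"roll":-0.03},{"jaw":1,"travel":[0,0.2,0],"roll":-0.05},{"jaw":1,"travel":[0,0.2,0],"roll":-0.05}]'|head -1;  python3 -c "
from h import *
st()"
```

```text
time_s: 16.15
pos [600.7 152.6 373.8] yang 1.1241 f [ 0.6  3.3 -4.6] t [ 0.844 -0.168  0.144]
```

```bash
python3 -m creep '[{"jaw":1,"travel":[0,0.2,0],"roll":-0.03},{"jaw":1,"travel":[0,0.2,0],"roll":-0.05},{"jaw":1,"travel":[0,0.2,0],"roll":-0.05}]'|head -1;  python3 -c "
from h import *
st()"
```

```text
time_s: 16.45
pos [600.7 152.8 373.8] yang 1.0744 f [ 1.5  1.9 -4.9] t [ 0.703 -0.225  0.371]
```

```bash
python3 -m creep '[{"jaw":1,"travel":[0,0,0],"roll":-0.015},{"jaw":1,"travel":[0,0,0],"roll":-0.015},{"jaw":1,"travel":[0,0,0],"roll":-0.015}]'|head -1;  python3 -c "
from h import *
st()"
```

```text
time_s: 16.75
pos [600.7 152.8 373.7] yang 1.0594 f [ 1.3  2.9 -5.2] t [ 0.537 -0.222  0.335]
```

```bash
python3 -m creep '[{"jaw":1,"travel":[0,0,0],"roll":-0.02},{"jaw":1,"travel":[0,0,0],"roll":-0.02}]'|head -1;  python3 -c "
from h import *
st()"
```

```text
time_s: 16.95
pos [600.7 152.8 373.7] yang 1.0383 f [ 0.1  1.7 -5. ] t [ 0.445 -0.297  0.547]
```

```bash
python3 -m creep '[{"jaw":1,"travel":[0,-0.5,0],"roll":0.08},{"jaw":1,"travel":[0,-0.5,0],"roll":0.17},{"jaw":1,"travel":[0,-0.5,20],"roll":0.17},{"jaw":1,"travel":[0,-0.5,37],"roll":0.17},{"jaw":1,"travel":[-91.2,-178.3,37],"roll":0.279},{"jaw":1,"travel":[-91.2,-178.3,37],"roll":0.279},{"jaw":1,"travel":[-91.2,-178.3,37],"roll":0.279},{"jaw":1,"travel":[-91.2,-178.3,37],"roll":0.279},{"jaw":1,"travel":[-91.2,-178.3,37],"roll":0.279},{"jaw":1,"travel":[-91.2,-178.3,22],"roll":0.279},{"jaw":1,"travel":[-91.2,-178.3,22],"roll":0.279},{"jaw":1,"travel":[-91.2,-178.3,22],"roll":0.279}]'|head -1; python3 -c "
from h import *
st();key('c2');nuts('c2')"
```

```text
time_s: 18.15
pos [509.5 -25.3 396.1] yang 1.318 f [ 0.4  0.4 -3.7] t [0.027 0.004 0.008]
grasp [509.5 -25.3 241.1] yang 75.5 f [ 0.4  0.4 -3.7] t [0.027 0.004 0.008]
top head 100 (array([497.3, -21.3]), array([33.5, 39.8]), 75.7)
top handle 133 (array([481.9, -25.6]), array([24.6, 41.2]), 95.0)
scene head 514 (array([509.8, -29.2]), array([40.9, 63.7]), 166.6)
scene handle 486 (array([522. , -30.2]), array([50.2, 65.4]), 13.6)
top D 0 
top A 113 (array([601. , 153.1]), array([ 9.3, 52.3]), 159.9)
top C 0 
top B 0 
scene D 110 (array([643.3,  14.8]), array([ 8.8, 56.5]), 147.7)
scene A 107 (array([601.1, 148.1]), array([ 9.5, 51.6]), 160.2)
scene C 34 (array([526.6, -33.4]), array([ 7.2, 18.5]), 165.1)
scene B 82 (array([467., 105.]), array([ 8.9, 57.2]), 156.4)
```

```bash
python3 -m creep '[{"jaw":1,"travel":[0,0,-8],"roll":0},{"jaw":1,"travel":[0,0,-12],"roll":0},{"jaw":1,"travel":[0,0,-15],"roll":0},{"jaw":1,"travel":[0,0,-15],"roll":0}]'|head -1;  python3 -c "
from h import *
st()"
```

```text
time_s: 18.65
pos [509.4 -25.4 380.2] yang 1.3181 f [ 0.7  0.1 -3.9] t [ 0.032  0.027 -0.058]
```

```bash
python3 -m creep '[{"jaw":1,"travel":[0,0,-4],"roll":0},{"jaw":1,"travel":[0,0,-7],"roll":0},{"jaw":1,"travel":[0,0,-7],"roll":-0.07},{"jaw":1,"travel":[0,0,-7],"roll":-0.14},{"jaw":1,"travel":[0,0,-7],"roll":-0.21},{"jaw":1,"travel":[0,0,-7],"roll":-0.28},{"jaw":1,"travel":[0,0,-7],"roll":-0.34},{"jaw":1,"travel":[0,0,-7],"roll":-0.34}]'|head -1;  python3 -c "
from h import *
st()"
```

```text
time_s: 19.45
pos [509.5 -25.2 373.4] yang 0.9777 f [ 0.9  1.9 -4.2] t [ 0.51  -0.188  0.124]
```

```bash
python3 -m creep '[{"jaw":1,"travel":[0,0,0],"roll":-0.03},{"jaw":1,"travel":[0,0,0],"roll":-0.06},{"jaw":1,"travel":[0,0,0],"roll":-0.06}]'|head -1;  python3 -c "
from h import *
st()"
```

```text
time_s: 19.75
pos [509.5 -25.3 373.6] yang 0.9173 f [ 1.3  3.8 -5.3] t [ 0.758 -0.314  0.104]
```

```bash
python3 -m creep '[{"jaw":1,"travel":[0,0,0],"roll":-0.03},{"jaw":1,"travel":[0,0,0],"roll":-0.06},{"jaw":1,"travel":[0,0,0],"roll":-0.06}]'|head -1;  python3 -c "
from h import *
st()"
```

```text
time_s: 20.05
pos [509.5 -25.3 373.8] yang 0.8568 f [ 2.1  4.  -6. ] t [ 1.036 -0.411  0.136]
```

```bash
python3 -m creep '[{"jaw":1,"travel":[0.2,0.3,0],"roll":-0.03},{"jaw":1,"travel":[0.2,0.3,0],"roll":-0.06},{"jaw":1,"travel":[0.2,0.3,0],"roll":-0.06}]'|head -1;  python3 -c "
from h import *
st()"
```

```text
time_s: 20.35
pos [509.6 -25.1 373.8] yang 0.7976 f [ 2.1  4.4 -5. ] t [ 0.958 -0.278  0.269]
```

```bash
python3 -m creep '[{"jaw":1,"travel":[0,0,0],"roll":-0.03},{"jaw":1,"travel":[0,0,0],"roll":-0.03},{"jaw":1,"travel":[0,0,0],"roll":-0.03}]'|head -1;  python3 -c "
from h import *
st()"
```

```text
time_s: 20.65
pos [509.7 -25.1 373.8] yang 0.7684 f [ 1.5  4.  -5. ] t [ 1.056 -0.376  0.394]
```

```bash
python3 -m creep '[{"jaw":1,"travel":[0,0,0],"roll":-0.02},{"jaw":1,"travel":[0,0,0],"roll":-0.02}]'|head -1;  python3 -c "
from h import *
st()"
```

```text
time_s: 20.85
pos [509.7 -25.1 373.8] yang 0.7471 f [ 1.7  4.6 -4.3] t [ 1.102 -0.403  0.501]
```

```bash
python3 -m creep '[{"jaw":1,"travel":[0,0,0],"roll":0.08},{"jaw":1,"travel":[0,0,0],"roll":0.17},{"jaw":1,"travel":[0,0,20],"roll":0.17},{"jaw":1,"travel":[0,0,37],"roll":0.17},{"jaw":1,"travel":[-44.4,133.6,37],"roll":0.416},{"jaw":1,"travel":[-44.4,133.6,37],"roll":0.416},{"jaw":1,"travel":[-44.4,133.6,37],"roll":0.416},{"jaw":1,"travel":[-44.4,133.6,37],"roll":0.416},{"jaw":1,"travel":[-44.4,133.6,22],"roll":0.416},{"jaw":1,"travel":[-44.4,133.6,22],"roll":0.416},{"jaw":1,"travel":[-44.4,133.6,22],"roll":0.416}]'|head -1; python3 -c "
from h import *
st();key('b2');nuts('b2')"
```

```text
time_s: 21.95
pos [465.5 107.8 395.9] yang 1.1626 f [ 0.2  0.5 -1.5] t [0.001 0.012 0.04 ]
grasp [465.5 107.6 240.9] yang 66.6 f [ 0.2  0.5 -1.5] t [0.001 0.012 0.04 ]
top head 0 
top handle 106 (array([431.7, 123.2]), array([20.3, 20.9]), 93.6)
scene head 424 (array([466.2, 102.9]), array([41.5, 65.5]), 157.9)
scene handle 399 (array([471.4, 101.9]), array([47.2, 80.8]), 175.5)
top D 109 (array([644.1,  18.7]), array([ 8.5, 52.4]), 147.7)
top A 57 (array([612.9, 149. ]), array([ 8.9, 26.6]), 159.8)
top C 105 (array([509.7, -24.5]), array([ 8.3, 51.7]), 143.9)
top B 0 
scene D 108 (array([643.5,  15.1]), array([ 8.7, 56.1]), 147.3)
scene A 104 (array([601.3, 147.8]), array([ 9.6, 52.9]), 160.1)
scene C 75 (array([510.9, -29.9]), array([ 8.1, 51.8]), 143.8)
scene B 40 (array([481.1,  98.6]), array([ 8.3, 24.4]), 157.8)
```

```bash
python3 -m creep '[{"jaw":1,"travel":[0,0.8,-8],"roll":0},{"jaw":1,"travel":[0,0.8,-12],"roll":0},{"jaw":1,"travel":[0,0.8,-15],"roll":0},{"jaw":1,"travel":[0,0.8,-15],"roll":0}]'|head -1;  python3 -c "
from h import *
st()"
```

```text
time_s: 22.45
pos [465.2 109.2 380.2] yang 1.1639 f [-0.5  0.7 -3.3] t [-0.013 -0.037 -0.031]
```

```bash
python3 -m creep '[{"jaw":1,"travel":[0,0,-4],"roll":0},{"jaw":1,"travel":[0,0,-7],"roll":0},{"jaw":1,"travel":[0,0,-7],"roll":-0.07},{"jaw":1,"travel":[0,0,-7],"roll":-0.14},{"jaw":1,"travel":[0,0,-7],"roll":-0.21},{"jaw":1,"travel":[0,0,-7],"roll":-0.28},{"jaw":1,"travel":[0,0,-7],"roll":-0.34},{"jaw":1,"travel":[0,0,-7],"roll":-0.34}]'|head -1;  python3 -c "
from h import *
st()"
```

```text
time_s: 23.25
pos [465.4 109.6 373.5] yang 0.8239 f [ 2.3  4.6 -4.5] t [ 0.921 -0.358  0.09 ]
```

```bash
python3 -m creep '[{"jaw":1,"travel":[0,0,0],"roll":-0.03},{"jaw":1,"travel":[0,0,0],"roll":-0.06},{"jaw":1,"travel":[0,0,0],"roll":-0.06}]'|head -1;  python3 -c "
from h import *
st()"
```

```text
time_s: 23.55
pos [465.3 109.4 373.7] yang 0.7635 f [ 2.2  4.3 -4.1] t [ 1.004 -0.412  0.14 ]
```

```bash
python3 -m creep '[{"jaw":1,"travel":[0.1,0.2,0],"roll":-0.03},{"jaw":1,"travel":[0.1,0.2,0],"roll":-0.06},{"jaw":1,"travel":[0.1,0.2,0],"roll":-0.06}]'|head -1;  python3 -c "
from h import *
st()"
```

```text
time_s: 23.85
pos [465.4 109.6 373.8] yang 0.7038 f [ 1.5  4.1 -3.8] t [ 0.968 -0.419  0.098]
```

```bash
python3 -m creep '[{"jaw":1,"travel":[0.1,0.2,0],"roll":-0.03},{"jaw":1,"travel":[0.1,0.2,0],"roll":-0.06},{"jaw":1,"travel":[0.1,0.2,0],"roll":-0.06}]'|head -1;  python3 -c "
from h import *
st()"
```

```text
time_s: 24.15
pos [465.5 109.8 373.8] yang 0.644 f [ 1.9  4.4 -4.1] t [ 0.979 -0.517  0.128]
```

```bash
python3 -m creep '[{"jaw":1,"travel":[0.1,0.2,0],"roll":-0.03},{"jaw":1,"travel":[0.1,0.2,0],"roll":-0.06},{"jaw":1,"travel":[0.1,0.2,0],"roll":-0.06}]'|head -1;  python3 -c "
from h import *
st()"
```

```text
time_s: 24.45
pos [465.7 109.9 373.8] yang 0.584 f [ 2.1  3.6 -4.4] t [ 1.004 -0.525  0.162]
```

```bash
python3 -m creep '[{"jaw":1,"travel":[0.1,0.1,0],"roll":-0.03},{"jaw":1,"travel":[0.1,0.1,0],"roll":-0.05},{"jaw":1,"travel":[0.1,0.1,0],"roll":-0.05}]'|head -1;  python3 -c "
from h import *
st()"
```

```text
time_s: 24.75
pos [465.8 110.  373.9] yang 0.5344 f [ 2.7  4.9 -3.7] t [ 0.969 -0.566  0.16 ]
```

```bash
python3 -m creep '[{"jaw":1,"travel":[0.1,0.1,0],"roll":-0.03},{"jaw":1,"travel":[0.1,0.1,0],"roll":-0.05},{"jaw":1,"travel":[0.1,0.1,0],"roll":-0.05}]'|head -1;  python3 -c "
from h import *
st()"
```

```text
time_s: 25.05
pos [465.9 110.1 373.9] yang 0.4843 f [ 3.   4.2 -4.5] t [ 0.95 -0.68  0.16]
```

```bash
python3 -m creep '[{"jaw":1,"travel":[0.1,0,0],"roll":-0.03},{"jaw":1,"travel":[0.1,0,0],"roll":-0.05},{"jaw":1,"travel":[0.1,0,0],"roll":-0.05}]'|head -1;  python3 -c "
from h import *
st()"
```

```text
time_s: 25.35
pos [466.1 110.1 373.9] yang 0.4347 f [ 3.3  4.7 -4. ] t [ 1.032 -0.702  0.297]
```

```bash
python3 -m creep '[{"jaw":1,"travel":[0,0,0],"roll":-0.03},{"jaw":1,"travel":[0,0,0],"roll":-0.03},{"jaw":1,"travel":[0,0,0],"roll":-0.03}]'|head -1;  python3 -c "
from h import *
st()"
```

```text
time_s: 25.65
pos [466.1 110.2 373.9] yang 0.4055 f [ 3.6  5.1 -4.3] t [ 0.991 -0.736  0.508]
```

```bash
python3 -m creep '[{"jaw":1,"travel":[-0.4,-0.7,0],"roll":0.08},{"jaw":1,"travel":[-0.4,-0.7,0],"roll":0.17},{"jaw":1,"travel":[-0.4,-0.7,20],"roll":0.17},{"jaw":1,"travel":[-0.4,-0.7,37],"roll":0.17},{"jaw":1,"travel":[178.7,-92.3,37],"roll":0.592},{"jaw":1,"travel":[178.7,-92.3,37],"roll":0.592},{"jaw":1,"travel":[178.7,-92.3,37],"roll":0.592},{"jaw":1,"travel":[178.7,-92.3,37],"roll":0.592},{"jaw":1,"travel":[178.7,-92.3,37],"roll":0.592},{"jaw":1,"travel":[178.7,-92.3,22],"roll":0.592},{"jaw":1,"travel":[178.7,-92.3,22],"roll":0.592},{"jaw":1,"travel":[178.7,-92.3,22],"roll":0.592}]'|head -1; python3 -c "
from h import *
st();key('d2');nuts('d2')"
```

```text
time_s: 26.85
pos [644.2  17.8 395.9] yang 0.9962 f [ 0.  -1.1 -1.9] t [-0.032 -0.028 -0.007]
grasp [644.   17.7 240.9] yang 57.1 f [ 0.  -1.1 -1.9] t [-0.032 -0.028 -0.007]
top head 0 
top handle 0 
scene head 513 (array([644.4,  13.8]), array([40.8, 63.9]), 147.1)
scene handle 562 (array([648. ,  11.6]), array([47.6, 81.9]), 164.4)
top D 0 
top A 0 
top C 102 (array([509.9, -25.1]), array([ 8.6, 52.7]), 143.8)
top B 0 
scene D 45 (array([656.7,   6.6]), array([ 8.6, 24.1]), 147.1)
scene A 110 (array([601.6, 148.3]), array([ 9.8, 50. ]), 161.8)
scene C 75 (array([510. , -29.1]), array([ 8. , 54.1]), 143.9)
scene B 49 (array([471.3,  98.1]), array([ 8.5, 35.2]), 124.6)
```

```bash
python3 -m creep '[{"jaw":1,"travel":[0,0.2,-8],"roll":0},{"jaw":1,"travel":[0,0.2,-12],"roll":0},{"jaw":1,"travel":[0,0.2,-15],"roll":0},{"jaw":1,"travel":[0,0.2,-15],"roll":0}]'|head -1;  python3 -c "
from h import *
st()"
```

```text
time_s: 27.35
pos [644.5  18.  380.1] yang 0.9961 f [-0.1 -0.  -2.9] t [0.017 0.062 0.016]
```

```bash
python3 -m creep '[{"jaw":1,"travel":[0,0,-4],"roll":0},{"jaw":1,"travel":[0,0,-7],"roll":0},{"jaw":1,"travel":[0,0,-7],"roll":-0.07},{"jaw":1,"travel":[0,0,-7],"roll":-0.14},{"jaw":1,"travel":[0,0,-7],"roll":-0.21},{"jaw":1,"travel":[0,0,-7],"roll":-0.28},{"jaw":1,"travel":[0,0,-7],"roll":-0.34},{"jaw":1,"travel":[0,0,-7],"roll":-0.34}]'|head -1;  python3 -c "
from h import *
st()"
```

```text
time_s: 28.15
pos [644.6  18.2 373.3] yang 0.6559 f [ 1.4  2.6 -5. ] t [ 0.332 -0.26   0.092]
```

```bash
python3 -m creep '[{"jaw":1,"travel":[0,0,0],"roll":-0.03},{"jaw":1,"travel":[0,0,0],"roll":-0.06},{"jaw":1,"travel":[0,0,0],"roll":-0.06}]'|head -1;  python3 -c "
from h import *
st()"
```

```text
time_s: 28.45
pos [644.6  18.1 373.7] yang 0.5954 f [ 2.2  2.5 -4.1] t [ 0.561 -0.409  0.06 ]
```

```bash
python3 -m creep '[{"jaw":1,"travel":[0,0,0],"roll":-0.03},{"jaw":1,"travel":[0,0,0],"roll":-0.06},{"jaw":1,"travel":[0,0,0],"roll":-0.06}]'|head -1;  python3 -c "
from h import *
st()"
```

```text
time_s: 28.75
pos [644.6  18.  373.8] yang 0.5348 f [ 3.3  3.4 -3.8] t [ 0.786 -0.612  0.116]
```

```bash
python3 -m creep '[{"jaw":1,"travel":[0.2,0.2,0],"roll":-0.03},{"jaw":1,"travel":[0.2,0.2,0],"roll":-0.06},{"jaw":1,"travel":[0.2,0.2,0],"roll":-0.06}]'|head -1;  python3 -c "
from h import *
st()"
```

```text
time_s: 29.05
pos [644.7  18.2 373.8] yang 0.4753 f [ 1.8  2.8 -3.6] t [ 0.682 -0.493  0.076]
```

```bash
python3 -m creep '[{"jaw":1,"travel":[0.1,0.1,0],"roll":-0.03},{"jaw":1,"travel":[0.1,0.1,0],"roll":-0.06},{"jaw":1,"travel":[0.1,0.1,0],"roll":-0.06}]'|head -1;  python3 -c "
from h import *
st()"
```

```text
time_s: 29.35
pos [644.8  18.2 373.8] yang 0.4155 f [ 2.4  2.3 -3.7] t [ 0.548 -0.492  0.137]
```

```bash
python3 -m creep '[{"jaw":1,"travel":[0.1,0,0],"roll":-0.03},{"jaw":1,"travel":[0.1,0,0],"roll":-0.06},{"jaw":1,"travel":[0.1,0,0],"roll":-0.06}]'|head -1;  python3 -c "
from h import *
st()"
```

```text
time_s: 29.65
pos [644.9  18.3 373.8] yang 0.3556 f [ 2.5  2.8 -2.9] t [ 0.56  -0.429  0.121]
```

```bash
python3 -m creep '[{"jaw":1,"travel":[0.1,0,0],"roll":-0.03},{"jaw":1,"travel":[0.1,0,0],"roll":-0.06},{"jaw":1,"travel":[0.1,0,0],"roll":-0.06}]'|head -1;  python3 -c "
from h import *
st()"
```

```text
time_s: 29.95
pos [645.   18.2 373.8] yang 0.2956 f [ 1.8  1.8 -2.5] t [ 0.54  -0.3    0.102]
```

```bash
python3 -m creep '[{"jaw":1,"travel":[0.1,0,0],"roll":-0.03},{"jaw":1,"travel":[0.1,0,0],"roll":-0.05},{"jaw":1,"travel":[0.1,0,0],"roll":-0.05}]'|head -1;  python3 -c "
from h import *
st()"
```

```text
time_s: 30.25
pos [645.1  18.2 373.8] yang 0.2461 f [ 1.   1.7 -2.8] t [ 0.504 -0.286  0.091]
```

```bash
python3 -m creep '[{"jaw":1,"travel":[0,0,0],"roll":-0.03},{"jaw":1,"travel":[0,0,0],"roll":-0.05},{"jaw":1,"travel":[0,0,0],"roll":-0.05}]'|head -1;  python3 -c "
from h import *
st()"
```

```text
time_s: 30.55
pos [645.2  18.3 373.8] yang 0.1955 f [ 0.6  1.9 -2.3] t [ 0.582 -0.326  0.312]
```

```bash
python3 -m creep '[{"jaw":1,"travel":[0,0,0],"roll":-0.03},{"jaw":1,"travel":[0,0,0],"roll":-0.035},{"jaw":1,"travel":[0,0,0],"roll":-0.035}]'|head -1;  python3 -c "
from h import *
st()"
```

```text
time_s: 30.85
pos [645.2  18.3 373.8] yang 0.1611 f [ 2.4  1.7 -1.1] t [ 0.476 -0.348  0.473]
```

```bash
python3 -m creep '[{"jaw":1,"travel":[-0.3,-0.2,0],"roll":0.08},{"jaw":1,"travel":[-0.3,-0.2,0],"roll":0.17},{"jaw":1,"travel":[-0.3,-0.2,20],"roll":0.17},{"jaw":1,"travel":[-0.3,-0.2,40],"roll":0.17},{"jaw":1,"travel":[-160,-340,40],"roll":0.6},{"jaw":1,"travel":[-160,-340,40],"roll":0.6},{"jaw":1,"travel":[-160,-340,40],"roll":0.6},{"jaw":1,"travel":[-160,-340,40],"roll":0.6},{"jaw":1,"travel":[-160,-340,40],"roll":0.6},{"jaw":1,"travel":[-160,-340,40],"roll":0.6},{"jaw":1,"travel":[-160,-340,40],"roll":0.6},{"jaw":1,"travel":[-160,-340,40],"roll":0.6}]'|head -1; python3 -m creep '[{"jaw":1,"travel":[0,0,-50],"roll":0},{"jaw":1,"travel":[0,0,-100],"roll":0},{"jaw":1,"travel":[0,0,-140],"roll":0},{"jaw":1,"travel":[0,0,-160],"roll":0},{"jaw":1,"travel":[0,0,-160],"roll":0}]'|head -1;python3 -c "
from h import *
st();key('p1');nuts('p1')"
```

```text
time_s: 32.05
time_s: 32.55
pos [ 484.4 -321.7  250.8] yang 0.7604 f [-0.4  0.6 -2.1] t [ 0.028 -0.032  0.031]
grasp [ 483.6 -321.    95.8] yang 43.6 f [-0.4  0.6 -2.1] t [ 0.028 -0.032  0.031]
top head 0 
top handle 0 
scene head 485 (array([ 484.3, -324.7]), array([41.2, 63.7]), 132.9)
scene handle 513 (array([ 486.8, -325.2]), array([45.7, 88. ]), 113.3)
top D 111 (array([643.9,  18.7]), array([ 9., 52.]), 110.2)
top A 114 (array([601.2, 153. ]), array([ 9.2, 53.1]), 161.5)
top C 0 
top B 117 (array([466.2, 109.8]), array([ 8.5, 51.7]), 122.9)
scene D 113 (array([644.5,  14.5]), array([ 8. , 52.7]), 108.9)
scene A 112 (array([601.6, 148. ]), array([ 9.7, 52.8]), 159.8)
scene C 75 (array([510.3, -29.3]), array([ 8. , 52.7]), 143.6)
scene B 71 (array([466.1, 105.8]), array([ 8.2, 55.9]), 124.0)
```

```bash
python3 -m creep '[{"jaw":1,"travel":[1,0,-7],"roll":0},{"jaw":1,"travel":[1,0,-11],"roll":0},{"jaw":1,"travel":[1,0,-14],"roll":0},{"jaw":1,"travel":[1,0,-14],"roll":0},{"jaw":1,"travel":[1,0,-14],"roll":0}]'|head -1; python3 -c "
from h import *
st()"
```

```text
time_s: 33.15
pos [ 486.2 -321.7  239.9] yang 0.7611 f [ 0.7  0.2 -2.2] t [0.006 0.057 0.008]
```

```bash
python3 -m creep '[{"jaw":1,"travel":[0,0,-2],"roll":0},{"jaw":1,"travel":[0,0,-3.5],"roll":0},{"jaw":1,"travel":[0,0,-3.5],"roll":0}]'|head -1; python3 -c "
from h import *
st()"
```

```text
time_s: 33.45
pos [ 486.2 -321.8  237.5] yang 0.7611 f [-2.9  1.3  7.1] t [0.384 0.417 0.04 ]
```

Contact at about 10 N. Now I'll release and retreat.

```bash
python3 -m creep '[{"jaw":0.6,"travel":[0,0,0],"roll":0},{"jaw":0.3,"travel":[0,0,0],"roll":0},{"jaw":0,"travel":[0,0,0],"roll":0},{"jaw":-0.6,"travel":[0,0,0],"roll":0},{"jaw":-1,"travel":[0,0,0],"roll":0},{"jaw":-1,"travel":[0,0,0],"roll":0},{"jaw":-1,"travel":[0,0,20],"roll":0},{"jaw":-1,"travel":[0,0,60],"roll":0},{"jaw":-1,"travel":[0,0,110],"roll":0},{"jaw":-1,"travel":[-50,0,160],"roll":0},{"jaw":-1,"travel":[-100,0,160],"roll":0},{"jaw":-1,"travel":[-100,0,160],"roll":0}]'; python3 -c "
from h import *
s=observe();print(s['position'])
im,d=get_image('scene');cv2.imwrite('pics/end.png',im[:,:,::-1]);P=cloud('scene',d)
R=np.hypot(P[...,0]-.486,P[...,1]+.325)
for a,b in((.078,.1),(.028,.042)):
  Q=P[(R<.08)&(P[...,2]>a)&(P[...,2]<b)];print(len(Q),axis(Q),Q.max(0))"
```

```text
time_s: 34.65
position: [0.3836, -0.3212, 0.398]
tool_rot: [[-0.689, 0.725, 0.001], [0.725, 0.689, -0.002], [-0.002, -0.001, -1.0]]
ft_force: [0.2, 0.7, -0.1]
grip_width: 0.0853
gripper_force: 0.0
[ 0.38359105 -0.32120689  0.39801337]
533 (array([ 487.3, -325.6]), array([23.5, 90.4]), 132.4) [ 0.52424885 -0.28754802  0.09821747]
367 (array([ 489.8, -324.1]), array([39.8, 64.2]), 124.9) [ 0.51996374 -0.29231939  0.04134238]
```

View pics/end.png

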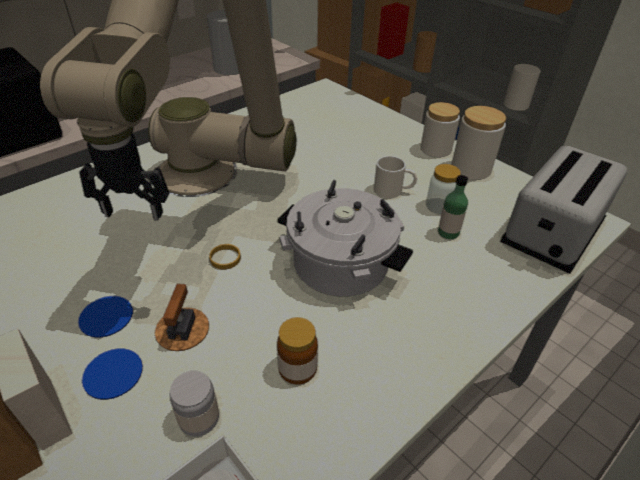

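The key stands upright at the centre of the cork pad (181,320), the gripper is clear, and all the bystanders are where they were. I'm handing the job in.

```bash
python3 -c "
from rig import *
print(close_job())"
```

```text
the job is handed in; nothing more can be done
None
```

I tightened all four wing nuts in cross order over two passes, each to about 0.5 N m at its stop, stood the key upright on the cork pad and let go at about 35 s, and handed the job in; no verdict came back.

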